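# Dial open the tool chest's combination padlock and hold it up

### The arm

A 6-joint arm with a two-finger parallel gripper is mounted at the origin on a cart in front of the work surface, level with it; the furniture and walls round the work are solid. World frame = base frame: x ahead of the robot, y to its left, z up, the work surface at z = 0. Lengths are in mm, angles in rad, forces in N, time in s.
With the tool pointing down it reaches from about 350 to 775 mm from the base axis. Payload 7.3 kg.
Tool frame: the origin (TCP) lies on the centre line of the jaws, within the pads' length; the fingertips stand finger_overhang ahead of it and the grasp point (between the pads) lies 8 mm behind it (finger_overhang is the distance from the TCP to the fingertips, in mm); z points along the fingers, y is the line along which they close (so a half turn about z gives the same grasp; the last joint's range is limited). The gripper opens to 92 mm and grips with 3 to 60 N. Pads are 19 mm wide; open, the fingers measure 130 mm over their backs; the gripper's body (75 mm by 190 mm) begins 47 mm behind the grasp point.
Start: joints at [1.12, 0.342, 1.524, -0, 1.275, -0.146], TCP at [157.539, 500.825, 237.741] pointing down, gripper open.
Joint ranges: [-2.53, 2.53], [-0.77, 2.02], [0.04, 2.7], [-1, 4.14], [0.28, 2.66], [-3.11, 3.11]. Speed limits (rad/s): [2.57, 2.57, 3.14, 3.14, 3.14, 3.14].

### API

Orientations are given as [roll, pitch, yaw] about the fixed x, y, z axes, in that order (R = Rz(yaw) Ry(pitch) Rx(roll)).
In Python, from plant import get_obs, capture, close_job, finger_overhang gives the robot as it stands.
- The arm moves only by the shell command python3 -m inch 'ROWS'. ROWS is JSON, one flat list of numbers, 7 for each row, row after row: the turn, a rotation vector about the tool's x, y, z scaled (see below), then the shift along the tool's x, y, z scaled (see below), then the closure, from -1 (fully open) to 1 (shut). In form: [ax, ay, az, tx, ty, tz, gripper, ax, ay, az, tx, ty, tz, gripper, ...]. A call has 1 to 10 rows; each row shifts and turns the commanded pose from where the row before left it, along the tool's axes as they then stand; what a row does not reach is not made up. The controller multiplies each number of a shift by 0.8 m and each number of a turn by 1.5 rad. A row lasts 1/12 s, in which the tool goes at most 41.7 mm and 7.16 degrees, less where a joint would pass 70% of its speed; a pose out of reach is approached as far as the arm can. A call with a number of a shift or a turn outside -1 to 1 is refused whole. A call with a gripper value outside its range is refused whole. The fingers move at their own pace and stop on an object; the grip force is fixed at half the most. Time passes only in rows, so rows that do not move let the fingers close. It gives the time, the measured TCP pose, the force, the opening and the grip force at its end, in the units of the state.
- get_obs(): the state, without advancing time (a new reading comes with each control period).
- capture(name): name is "side" or "top" or "wrist"; returns a dict with "image" (480x640x3 uint8, red, green, blue), "mtx" (3x3 intrinsics, pixels), "pose" (4x4, takes a point from camera to world coordinates). Camera axes: x right, y up, looking along -z (the intrinsics and any distortion apply to the point x, -y, -z); pixel columns grow to the right and rows downward; lengths in mm; the calibration is good to about 2 mm. A picture is of the moment at which its call begins. There is no depth.
- close_job(): hands the job in; it is judged then, once.
The state is a dict: "time": time; "joint_positions": joint angles; "dq": joint speeds; "tau": joint torques, N m; "tool_pos": TCP position; "tcp_rot": TCP orientation; "contact_force": force on the tool from outside, world axes, zero at the start; "moment": the same for the moment, N m; "grip_width": finger opening in mm; "finger_force": force on a finger pad.
Only numpy, scipy, OpenCV 4.12 (cv2) and the standard library are available. Lean on these libraries where they do the work, as an engineer would, in place of code of your own. Each camera call takes 0.05 s, during which the arm holds its last target. There are 200 camera calls.

### The job

The combination padlock has to come off the hasp of the tool chest: first clear it by turning its dial anticlockwise all the way back to the zero stop, then turn the dial clockwise to the third notch from the stop, counting the clicks, and leave it there. Now draw the lock back from the staple until the shackle has slid fully open, then unhook the short leg from the staple and lift the lock off. Finish while holding the open padlock up, level and dial upward, about 12 cm above where it lay and touching nothing else; leave the other things on and around the chest where they are.

Things in the scene. Friction and masses are not known exactly. Their poses are not given: they have to be found in the camera images.
- chest: Grey steel tool chest, fixed, 220 mm deep (x), 250 wide (y), 90 high. Origin under its centre on the bench, z up, +x away from the padlock's side. The -x half of the top is a flat deck, the other half the closed lid; a 2 mm hasp strap reaches from the lid over the seam to the staple. Nothing else on the top is higher than the staple.
- channel (a point): Floor centre of a low steel channel on the deck, 92.5 mm above the bench, running along the chest's x, open at both ends. The padlock lies in it between two cheeks 9 mm above the floor, 50 mm long, 4 mm thick, 60 mm apart inside: they keep it from turning, but it slides along x and lifts out freely.
- padlock: Loose brass padlock, 0.45 to 0.7 kg, lying dial up in the channel. Case 60 mm (x) by 56 (y) by 30 (z); origin in the middle of its underside, z up, +x the way the shackle points, into the staple (about the chest's x). To hold it, grip its flat sides y = +-28 mm above the channel's cheeks (9 mm) and below the dial. Lifted by the case it stays level.
- short_tip (a point): End of the shackle's short leg. The shackle is a U of 8 mm round bar at z = 15 mm of the padlock: short leg at y = +16, long leg at y = -16 mm, outer side of the bow at x = 64 mm when closed. Closed, this tip is at x = 26 mm, 4 mm inside the case (its face is x = 30 mm); with the shackle 22 mm out it is at x = 48 mm: an 18 mm gap from case to tip.
- shackle (a joint): How far the shackle has slid out of the case along the padlock's +x, in m: 0 closed, 0.022 fully open. Unlocked, it slides with about 3 N of friction and stays where it is left; locked, it gives less than 1 mm.
- dial_grip (a point): Grip point on the dial's vertical axis, at (0, 0, 41) mm of the padlock. Knurled round knob, 34 mm across, z = 34.5 to 48 mm above the padlock's underside, on a 43 mm skirt (z 31 to 35 mm) with a broad white tick at zero, narrow ones for notches 1 to 5, and a white line on the knob's top towards the zero tick. The index mark is on the case at +x (shackle side).
- dial (a joint): Dial angle, rad: 0 at the zero stop (fully anticlockwise from above), grows clockwise to a stop at 2.18. Notches that click (about 0.06 Nm) every 0.436 (25 deg); the third, 1.309, opens. Starts between 1.6 and 2.2. Two wheels inside: it opens only when first turned right back to 0, then up to the third notch (within 0.1). One notch too far can be turned back; after more, clear at 0 again.
- staple (a point): Centre of the staple's eye, at shackle height. Fixed upright arch of 5 mm rod in the chest's y-z plane, 15 mm wide inside, 25 outside, top 30.5 mm above the deck. The short leg runs through it along x; it starts 42 to 46 mm ahead (+x) of the padlock's origin. Drawn towards -x, the bow catches on it after about 7 mm; 22 mm more opens the shackle.
- staple_top (a point): Top of the staple's arch, 30.5 mm above the deck. To unhook the open padlock, slide it back towards +x until the staple stands in the gap between case and short leg's tip (staple 39 mm ahead of the padlock's origin, +-5 mm), then lift straight up; the staple passes down through the gap.
- tape_ring: Loose roll of masking tape lying on the lid, 72 mm across, 18 high; origin under its centre. Leave alone.
- amber_screwdriver: Loose screwdriver with an amber handle, 174 mm long, 27 mm thick, lying on the bench on the robot's side of the chest; origin under its centre, long axis y. Leave alone.
- clear_jar: Loose screw-top jar, 58 mm across, 58 high, on the bench left of the chest; origin under its centre. Leave alone.
Things that resemble listed ones, but are neither listed nor needed, are in the scene too. Leave any turquoise look-alike of the padlock alone.

How it is judged:
By the outcome, as a careful person would: the job done as asked, in the order asked, and still so for the second after the job is handed in, while the arm keeps its last pose, push and grip.
It also fails if it takes over 64 s, if anything falls off the work surface, if the arm or the gripper's body presses on something with over 40 N, if the wrist force passes 120 N, or if a joint passes its speed limit or range.

## Working session

There is one attempt and no reset: what is moved stays moved. The work goes in short steps, Python scripts to look and compute and a shell command to move; the robot and the scene stay as the last step left them, time stands still between calls to the robot, and variables do not carry over. Pictures are saved under pics/ and viewed, at most 10 in all, crops included, and the job is handed in when it is done.

```bash
ls; mkdir -p pics; python3 - <<'E'
from plant import *
import cv2
print(get_obs(), finger_overhang)
for n in("side","top"):
    c=capture(n); cv2.imwrite(f"pics/{n}0.png",c["image"][:,:,::-1]); print(n,c["mtx"].round(1).tolist(),c["pose"].round(3).tolist(),[k for k in c])
E
```

```text
pics
{'time': 0.0, 'joint_positions': array([ 1.11998671e+00,  3.42724345e-01,  1.52504023e+00, -3.28696027e-05,
        1.27540685e+00, -1.46039119e-01]), 'dq': array([ 3.79879993e-04, -4.70903909e-04,  1.29505886e-03, -1.18050270e-03,
        5.52736453e-05,  3.46487815e-04]), 'tau': array([-9.20278508e-04, -4.31234336e+01, -2.44217670e+01,  7.18332105e-02,
        5.58728934e-02, -1.21978260e-04]), 'tool_pos': array([157.36819117, 500.43472637, 237.03601418]), 'tcp_rot': array([-3.14002611e+00, -1.98648020e-04,  2.83683160e+00]), 'contact_force': array([ 0.14942152, -0.68365831,  0.44255788]), 'moment': array([-0.05263292, -0.02989545, -0.02474792]), 'finger_force': 0.0, 'grip_width': 91.58432374836006} 11.0
side [[471.7, 0.0, 318.0], [0.0, 471.7, 245.3], [0.0, 0.0, 1.0]] [[0.859, 0.274, -0.432, 103.477], [-0.511, 0.445, -0.735, -938.247], [-0.009, 0.852, 0.523, 605.193], [0.0, 0.0, 0.0, 1.0]] ['image', 'mtx', 'pose']
top [[554.3, 0.0, 312.8], [0.0, 554.3, 231.1], [0.0, 0.0, 1.0]] [[-0.015, 0.987, -0.157, 345.427], [-1.0, -0.015, 0.005, -226.58], [0.003, 0.157, 0.988, 1210.815], [0.0, 0.0, 0.0, 1.0]] ['image', 'mtx', 'pose']
```

View pics/top0.png

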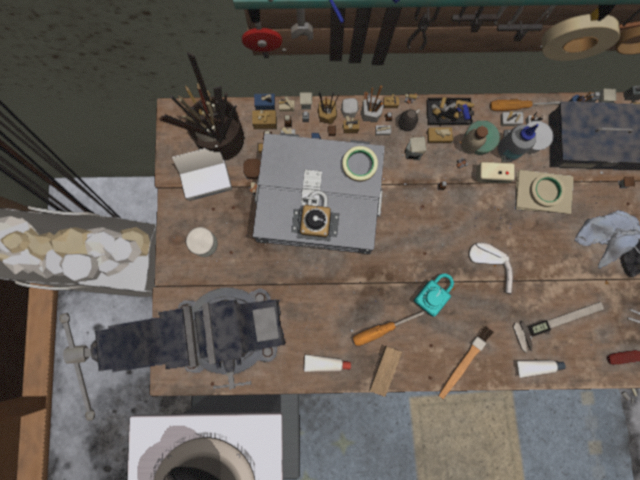

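View pics/side0.png

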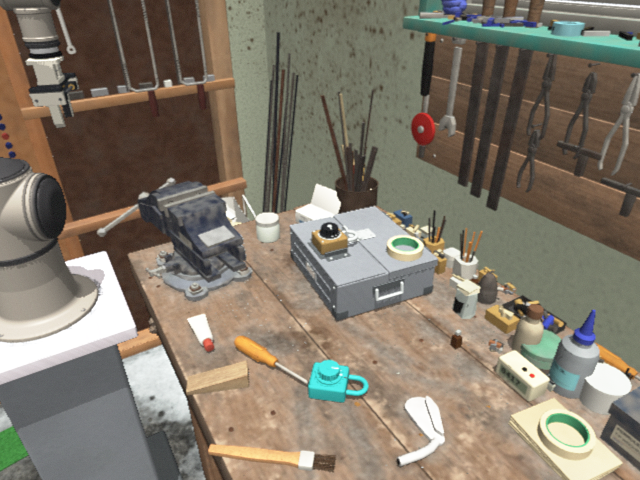

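The top view shows the brass padlock on the chest deck at (316,221), shackle pointing up towards the lid, dial black with a white line. The only look-alike is the turquoise padlock on the bench at (433,296). The tape ring is on the lid at (360,163), with another on a card at (547,190). The side view agrees: brass lock at (330,238), turquoise one at (330,382). I choose the brass lock on the chest and will check it in a close crop.

```bash
cat > h.py <<'E'
import numpy as np, cv2
from plant import *
from scipy.spatial.transform import Rotation as R
def ray(c,u,v):
    k=c["mtx"]; d=np.array([(u-k[0,2])/k[0,0],-(v-k[1,2])/k[1,1],-1.]); P=np.array(c["pose"]); return P[:3,3],P[:3,:3]@d
def onz(c,u,v,z):
    o,d=ray(c,u,v); return (o+d*(z-o[2])/d[2]).round(1)
def proj(c,p):
    P=np.array(c["pose"]); q=P[:3,:3].T@(np.array(p)-P[:3,3]); k=c["mtx"]; return (k[0,0]*q[0]/-q[2]+k[0,2], -k[1,1]*q[1]/-q[2]+k[1,2])
def tri(a,b):
    (o1,d1),(o2,d2)=a,b; A=np.stack([d1,-d2],1); s=np.linalg.lstsq(A,o2-o1,rcond=None)[0]; p,q=o1+d1*s[0],o2+d2*s[1]; return (p+q)/2,np.linalg.norm(p-q)
def st():
    o=get_obs(); print(round(o["time"],2),o["tool_pos"].round(1),o["tcp_rot"].round(3),"F",o["contact_force"].round(1),"M",o["moment"].round(2),"w",round(o["grip_width"],1),"ff",round(o["finger_force"],1),"q6",o["joint_positions"].round(2)); return o
E
python3 - <<'E'
from h import *
c=capture("top");s=capture("side")
out=[]
for cc,(u,v) in((c,(316,215)),(s,(335,240))):
    out.append(cv2.resize(cc["image"][v-60:v+60,u-80:u+80],(400,300),interpolation=3))
cv2.imwrite("pics/crop.png",np.hstack(out)[:,:,::-1])
print(onz(c,316,219,140.5), onz(s,330,230,140.5), tri(ray(c,316,219),ray(s,330,230)))
for uv in((263,136),(383,153),(253,238),(373,249)): print(onz(c,*uv,90))
st()
w=capture("wrist"); R0=R.from_euler('xyz',get_obs()["tcp_rot"]).as_matrix(); print((R0.T@(w["pose"][:3,3]-get_obs()["tool_pos"])).round(1),(R0.T@w["pose"][:3,:3]).round(2).tolist(), w["mtx"][0])
E
```

```text
[ 539.4 -238.8  140.5] [ 537.5 -247.2  140.5] (array([ 541.25698006, -239.28188787,  135.30668015]), np.float64(2.0960104593595927))
[ 727.6 -130.7   90. ]
[ 686.9 -382.    90. ]
[ 511. -110.   90.]
[ 484.7 -354.4   90. ]
0.2 [157.4 500.6 237.3] [-3.141 -0.     2.837] F [-0.8  0.3  0.6] M [ 0.01 -0.06  0.  ] w 91.9 ff 0.0 q6 [ 1.12  0.34  1.52  0.    1.28 -0.15]
[  63.9   -0.3 -147.3] [[-0.0, 0.97, 0.24], [1.0, 0.0, -0.0], [-0.0, 0.24, -0.97]] [362.5047006    0.         323.82996747]
```

View pics/crop.png

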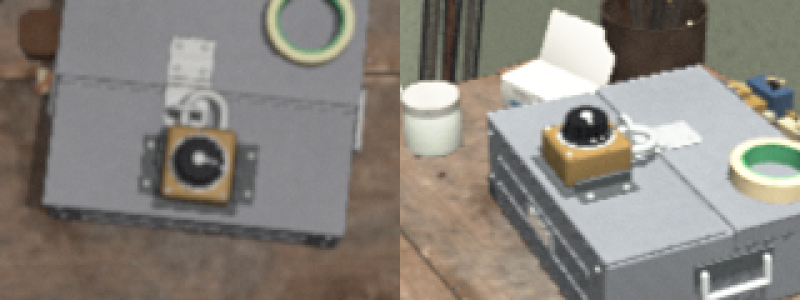

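The crop confirms the choice: brass case, black dial, white line pointing about -y (the dial is some 95–100° round), shackle through the staple. The lock is at about (541,-240) and its height of ~135–140 matches. Moving over it.

```bash
python3 -m inch '[0,0,0,-0.046,-0.017,-0.017,-1,0,0,0,-0.046,-0.017,-0.017,-1,0,0,0,-0.046,-0.017,-0.017,-1,0,0,0,-0.046,-0.017,-0.017,-1,0,0,0,-0.046,-0.017,-0.017,-1,0,0,0,-0.046,-0.017,-0.017,-1,0,0,0,-0.046,-0.017,-0.017,-1,0,0,0,-0.046,-0.017,-0.017,-1,0,0,0,-0.046,-0.017,-0.017,-1,0,0,0,-0.046,-0.017,-0.017,-1]'
```

```text
time: 1.08
tool_pos: [468.9, 259.1, 374.5]
tcp_rot: [3.141, 0.0, 2.837]
contact_force: [0.6, 0.5, 1.2]
grip_width: 91.8
finger_force: 0.0
```

```bash
python3 -m inch '[0,0,0,-0.021,-0.044,0.012,-1,0,0,0,-0.021,-0.044,0.012,-1,0,0,0,-0.021,-0.044,0.012,-1,0,0,0,-0.021,-0.044,0.012,-1,0,0,0,-0.021,-0.044,0.012,-1,0,0,0,-0.021,-0.044,0.012,-1,0,0,0,-0.021,-0.044,0.012,-1,0,0,0,-0.021,-0.044,0.012,-1,0,0,0,-0.021,-0.044,0.012,-1,0,0,0,-0.021,-0.044,0.012,-1]'; python3 -c "from h import *; st()"
```

```text
time: 1.92
tool_pos: [522.2, -127.5, 277.3]
tcp_rot: [3.141, 0.0, 2.837]
contact_force: [2.1, 0.5, 0.7]
grip_width: 91.8
finger_force: 0.0
1.92 [ 522.2 -127.5  277.3] [3.141 0.    2.837] F [2.1 0.5 0.7] M [0.01 0.03 0.06] w 91.8 ff 0.0 q6 [-0.38  0.34  1.42  0.    1.38 -1.65]
```

```bash
python3 -m inch '[0,0,0,-0.022,-0.042,0.015,-1,0,0,0,-0.022,-0.042,0.015,-1,0,0,0,-0.022,-0.042,0.015,-1,0,0,0.083,0,0,0,-1,0,0,0.083,0,0,0,-1,0,0,0.083,0,0,0,-1,0,0,0.083,0,0,0,-1,0,0,0.083,0,0,0,-1,0,0,0.083,0,0,0,-1,0,0,0.083,0,0,0,-1]' | head -3
python3 -m inch '[0,0,0.083,0,0,0,-1,0,0,0.083,0,0,0,-1,0,0,0.083,0,0,0,-1,0,0,0.083,0,0,0,-1,0,0,0.083,0,0,0,-1,0,0,0.083,0,0,0,-1,0,0,0.083,0,0,0,-1,0,0,0.083,0,0,0,-1,0,0,0.083,0,0,0,-1,0,0,0.083,0,0,0,-1]' | head -3
python3 -m inch '[0,0,0.083,0,0,0,-1,0,0,0.083,0,0,0,-1,0,0,0.083,0,0,0,-1,0,0,0.083,0,0,0,-1,0,0,0.083,0,0,0,-1,0,0,0.083,0,0,0,-1,0,0,0.083,0,0,0,-1,0,0,0,0,0,0,-1]'
python3 - <<'E'
from h import *
st(); w=capture("wrist"); np.savez("w1.npz",**{k:w[k] for k in w}); cv2.imwrite("pics/w1.png",w["image"][:,:,::-1]); print(w["pose"].round(2).tolist(), w["mtx"].round(1).tolist(), proj(w,(541,-240,140)))
E
```

```text
time: 2.75
tool_pos: [542.4, -237.5, 241.5]
tcp_rot: [-3.141, -0.0, 1.959]
time: 3.58
tool_pos: [542.4, -237.5, 241.5]
tcp_rot: [-3.141, 0.0, 0.714]
time: 4.25
tool_pos: [542.4, -237.5, 241.5]
tcp_rot: [-3.141, 0.0, -0.156]
contact_force: [-0.1, 0.4, 0.3]
grip_width: 91.7
finger_force: 0.0
4.25 [ 542.4 -237.5  241.5] [-3.141  0.    -0.156] F [-0.1  0.4  0.3] M [-0.04  0.18 -0.  ] w 91.7 ff 0.0 q6 [-0.54  0.46  1.32  0.    1.35  1.18]
[[-0.16, 0.96, 0.24, 607.8], [-0.99, -0.15, -0.04, -248.33], [-0.0, -0.24, 0.97, 388.84], [0.0, 0.0, 0.0, 1.0]] [[362.5, 0.0, 323.8], [0.0, 362.5, 239.4], [0.0, 0.0, 1.0]] (np.float64(327.31623153023185), np.float64(245.72926768026934))
```

View pics/w1.png

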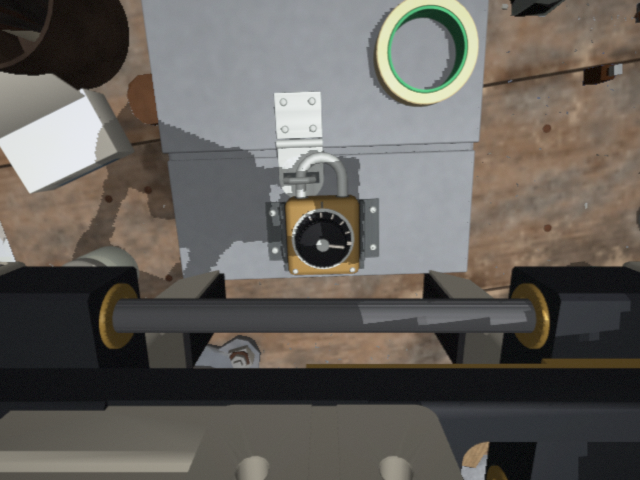

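The wrist view shows the brass lock at about (323,235), its dial centre near (322,242) and the staple at (300,180). The white line points right and slightly down, and the broad zero tick is at about (350,250). Now measuring yaw and the dial axis.

```bash
cat > meas.py <<'E'
from h import *
def meas(w,box,zt=124.5,zd=127.5):
    x0,y0,x1,y1=box; im=w["image"]; hsv=cv2.cvtColor(im,cv2.COLOR_RGB2HSV)
    roi=np.zeros(im.shape[:2],np.uint8); roi[y0:y1,x0:x1]=1
    br=((hsv[...,0]>8)&(hsv[...,0]<30)&(hsv[...,1]>110)&(roi>0)).astype(np.uint8)
    cs,_=cv2.findContours(br,cv2.RETR_EXTERNAL,cv2.CHAIN_APPROX_NONE); c=max(cs,key=cv2.contourArea)
    P=np.array([onz(w,*p,zt)[:2] for p in c[:,0].astype(float)],np.float32); r=cv2.minAreaRect(P); print("case",r)
    # skirt: filled hole in brass region
    hull=np.zeros_like(br); cv2.drawContours(hull,[cv2.convexHull(c)],-1,1,-1)
    inn=((hull>0)&(br==0)).astype(np.uint8); inn=cv2.morphologyEx(inn,cv2.MORPH_OPEN,np.ones((5,5),np.uint8))
    cs,_=cv2.findContours(inn,cv2.RETR_EXTERNAL,cv2.CHAIN_APPROX_NONE); c=max(cs,key=cv2.contourArea)
    P=np.array([onz(w,*p,zd)[:2] for p in c[:,0].astype(float)],np.float32); d=cv2.minEnclosingCircle(P); e=cv2.fitEllipse(P); print("dial",d,"ell",e)
    return r,e
E
python3 - <<'E'
from meas import *
w=dict(np.load("w1.npz")); r,e=meas(w,(255,150,390,290))
for n,uv,z in(("staple",(300,178),121),("hubend tip line",(343,246),140.5),("hub",(322,244),140.5),("seamL",(165,153),90),("seamR",(470,149),90),("strapL",(276,93),92),("strapR",(321,93),92)): print(n,onz(w,*uv,z))
cv2.imwrite("pics/w1c.png",cv2.resize(w["image"][135:290,225:425],(800,620),interpolation=3)[:600,:,::-1])
E
```

```text
case ((545.1975708007812, -236.8411407470703), (53.86452865600586, 59.52147674560547), 82.41812896728516)
dial ((543.3646240234375, -236.83770751953125), 23.89143180847168) ell ((543.4248657226562, -236.85260009765625), (46.736812591552734, 46.93661880493164), 144.08242797851562)
staple [ 589.7 -227.5  121. ]
hubend tip line [ 539.2 -251.   140.5]
hub [ 543.  -236.5  140.5]
seamL [ 623.9 -121.4   90. ]
seamR [ 589.1 -363.3   90. ]
strapL [ 654.1 -218.1   92. ]
strapR [ 648.7 -252.1   92. ]
```

View pics/w1c.png

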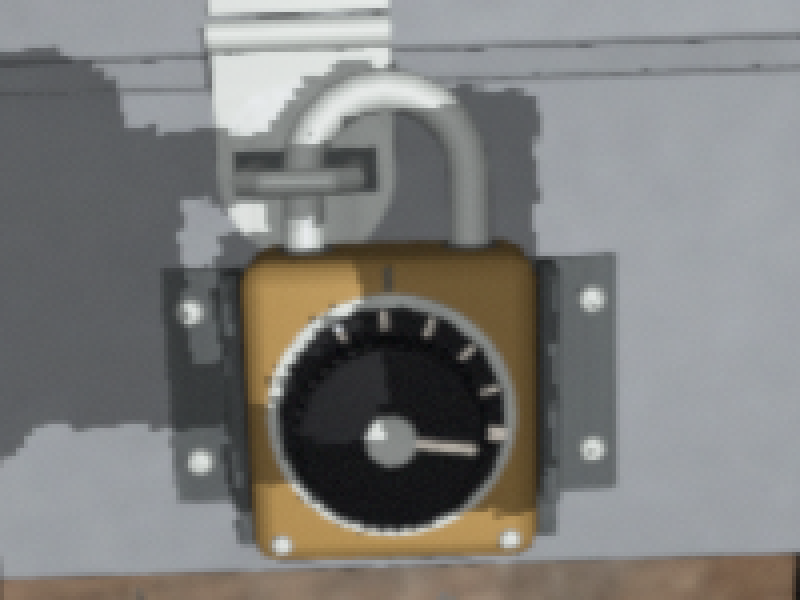

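The dial sits at about 100° (tick 4 on the index, zero tick to the right). The axis is at (543.2,-236.8), the chest yaw about -0.143, and the staple 44.7 mm ahead and 15.8 mm to the side, as specified. Descending so the tips are just above the skirt, then gripping the knob.

```bash
python3 -m inch '[0,0,0,0.001,-0.001,0.04,-1,0,0,0,0,0,0.04,-1,0,0,0,0,0,0.03,-1,0,0,0,0,0,0.015,-1,0,0,0,0,0,0,-1]'; python3 -m inch '[0,0,0,0,0,0,1,0,0,0,0,0,0,1,0,0,0,0,0,0,1,0,0,0,0,0,0,1,0,0,0,0,0,0,1,0,0,0,0,0,0,1,0,0,0,0,0,0,1,0,0,0,0,0,0,1]'; python3 -c "from h import *; st()"
```

```text
time: 4.72
tool_pos: [541.7, -235.9, 138.3]
tcp_rot: [-3.139, 0.006, -0.147]
contact_force: [-0.8, 1.1, -0.5]
grip_width: 92.0
finger_force: 0.0
time: 5.38
tool_pos: [543.4, -236.9, 141.8]
tcp_rot: [-3.142, -0.0, -0.151]
contact_force: [0.2, -0.1, 0.1]
grip_width: 43.0
finger_force: 0.0
5.38 [ 543.4 -236.9  141.8] [-3.142 -0.    -0.151] F [ 0.2 -0.1  0.1] M [-0.03  0.19 -0.03] w 43.0 ff 0.0 q6 [-0.54  0.55  1.46  0.    1.13  1.18]
```

```bash
python3 -m inch '[0,0,0,0,0,0,1,0,0,0,0,0,0,1,0,0,0,0,0,0,1,0,0,0,0,0,0,1]'; python3 -c "from h import *; st()"
```

```text
time: 5.72
tool_pos: [543.4, -236.8, 141.7]
tcp_rot: [-3.141, 0.0, -0.151]
contact_force: [0.6, 0.7, 0.3]
grip_width: 32.8
finger_force: 30.0
5.72 [ 543.4 -236.8  141.7] [-3.141  0.    -0.151] F [0.6 0.7 0.3] M [ 0.05  0.2  -0.05] w 32.8 ff 30.0 q6 [-0.54  0.55  1.46  0.    1.13  1.18]
```

```bash
python3 -m inch '[0,0,-0.08,0,0,0,1,0,0,-0.08,0,0,0,1,0,0,-0.08,0,0,0,1,0,0,-0.08,0,0,0,1,0,0,-0.08,0,0,0,1,0,0,-0.08,0,0,0,1,0,0,-0.08,0,0,0,1,0,0,-0.08,0,0,0,1,0,0,-0.08,0,0,0,1,0,0,-0.08,0,0,0,1]';python3 -c "from h import *; st()"; python3 -m inch '[0,0,-0.06,0,0,0,1,0,0,-0.06,0,0,0,1,0,0,-0.06,0,0,0,1,0,0,-0.05,0,0,0,1,0,0,-0.05,0,0,0,1,0,0,0,0,0,0,1]'; python3 -c "from h import *; st()"; 
```

```text
time: 6.55
tool_pos: [542.8, -235.4, 141.8]
tcp_rot: [-3.139, -0.002, 1.055]
contact_force: [-2.4, 5.3, 4.1]
grip_width: 32.6
finger_force: 30.0
6.55 [ 542.8 -235.4  141.8] [-3.139e+00 -2.000e-03  1.055e+00] F [-2.4  5.3  4.1] M [ 0.8   0.51 -0.04] w 32.6 ff 30.0 q6 [-0.54  0.55  1.47  0.    1.13 -0.02]
time: 7.05
tool_pos: [543.1, -235.9, 141.7]
tcp_rot: [-3.141, -0.002, 1.472]
contact_force: [-1.0, 2.9, 1.2]
grip_width: 33.3
finger_force: 30.0
7.05 [ 543.1 -235.9  141.7] [-3.141e+00 -2.000e-03  1.472e+00] F [-1.   2.9  1.2] M [0.37 0.17 0.04] w 33.3 ff 30.0 q6 [-0.54  0.55  1.46  0.    1.13 -0.44]
```

```bash
for i in 1; do python3 -m inch '[0,0,-0.04,0,0,0,1,0,0,0,0,0,0,1]' >/dev/null; python3 -c "from h import *; st()"; python3 -m inch '[0,0,-0.03,0,0,0,1,0,0,0,0,0,0,1]' >/dev/null; python3 -c "from h import *; st()"; python3 -m inch '[0,0,-0.03,0,0,0,1,0,0,0,0,0,0,1]' >/dev/null; python3 -c "from h import *; st()"; python3 -m inch '[0,0,-0.03,0,0,0,1,0,0,0,0,0,0,1]' >/dev/null; python3 -c "from h import *; st()"; done
```

```text
7.22 [ 543.1 -236.1  141.7] [-3.141e+00 -1.000e-03  1.529e+00] F [-1.5  4.6  2.5] M [ 0.58  0.34 -0.04] w 32.8 ff 30.0 q6 [-0.54  0.55  1.46  0.    1.13 -0.5 ]
7.38 [ 543.2 -236.2  141.7] [-3.141e+00 -1.000e-03  1.573e+00] F [-1.9  3.7  2. ] M [ 0.61  0.32 -0.02] w 33.0 ff 30.0 q6 [-0.54  0.55  1.46  0.    1.13 -0.54]
7.55 [ 543.1 -236.2  141.7] [-3.141e+00 -1.000e-03  1.617e+00] F [-2.6  4.   3.4] M [ 0.75  0.44 -0.28] w 33.3 ff 30.0 q6 [-0.54  0.55  1.46  0.    1.13 -0.59]
7.72 [ 542.5 -235.6  141.7] [-3.140e+00 -3.000e-03  1.662e+00] F [-4.1  7.2  5.7] M [ 1.1   0.89 -0.54] w 33.1 ff 30.0 q6 [-0.54  0.55  1.47  0.    1.13 -0.63]
```

The zero stop is reached: Mz rises to -0.54 Nm, with zero torque extrapolated at yaw ≈1.57. Now turning 1.31 rad clockwise to notch 3, to tool yaw ≈0.26.

```bash
python3 -m inch '[0,0,0.08,0,0,0,1,0,0,0.08,0,0,0,1,0,0,0.08,0,0,0,1,0,0,0.08,0,0,0,1,0,0,0.08,0,0,0,1,0,0,0.08,0,0,0,1,0,0,0.08,0,0,0,1,0,0,0.08,0,0,0,1,0,0,0.08,0,0,0,1,0,0,0.08,0,0,0,1]'>/dev/null; python3 -m inch '[0,0,0.05,0,0,0,1,0,0,0.05,0,0,0,1,0,0,0.03,0,0,0,1,0,0,0,0,0,0,1]'; python3 -c "from h import *; st()"; 
```

```text
time: 8.88
tool_pos: [544.2, -237.8, 141.8]
tcp_rot: [3.139, -0.001, 0.264]
contact_force: [1.8, -1.0, -0.5]
grip_width: 32.4
finger_force: 30.0
8.88 [ 544.2 -237.8  141.8] [ 3.139e+00 -1.000e-03  2.640e-01] F [ 1.8 -1.  -0.5] M [-0.26 -0.13  0.02] w 32.4 ff 30.0 q6 [-0.54  0.55  1.46 -0.    1.12  0.77]
```

```bash
python3 -m inch '[0,0,0,0,0,0,-1,0,0,0,0,0,0,-1,0,0,0,0,0,0,-1,0,0,0,0,0,0,-1,0,0,0,0,0,-0.04,-1,0,0,0.068,0,0,-0.04,-1,0,0,0.068,0,0,-0.04,-1,0,0,0.068,0,0,0,-1,0,0,0.068,0,0,0,-1,0,0,0,0,0,0,-1]'
python3 - <<'E'
from meas import *
st(); w=capture("wrist"); np.savez("w2.npz",**w)
u,v=map(int,proj(w,(543.5,-237,130)));print(u,v)
meas(w,(u-70,v-85,u+70,v+60))
cv2.imwrite("pics/w2c.png",cv2.resize(w["image"][v-100:v+50,u-100:u+100],(800,600),interpolation=3)[:,:,::-1])
E
```

```text
time: 9.72
tool_pos: [543.5, -236.9, 238.4]
tcp_rot: [3.141, -0.001, -0.143]
contact_force: [0.1, -0.0, 0.4]
grip_width: 90.8
finger_force: 0.0
9.72 [ 543.5 -236.9  238.4] [ 3.141e+00 -1.000e-03 -1.430e-01] F [ 0.1 -0.   0.4] M [-0.06  0.18 -0.02] w 90.8 ff 0.0 q6 [-0.54  0.47  1.33  0.    1.35  1.17]
323 242
case ((545.897705078125, -238.96641540527344), (53.86714172363281, 59.35790252685547), 83.0616455078125)
dial ((544.2099609375, -238.8169708251953), 23.845008850097656) ell ((544.1491088867188, -238.75161743164062), (46.71690368652344, 46.985382080078125), 155.4547576904297)
```

View pics/w2c.png

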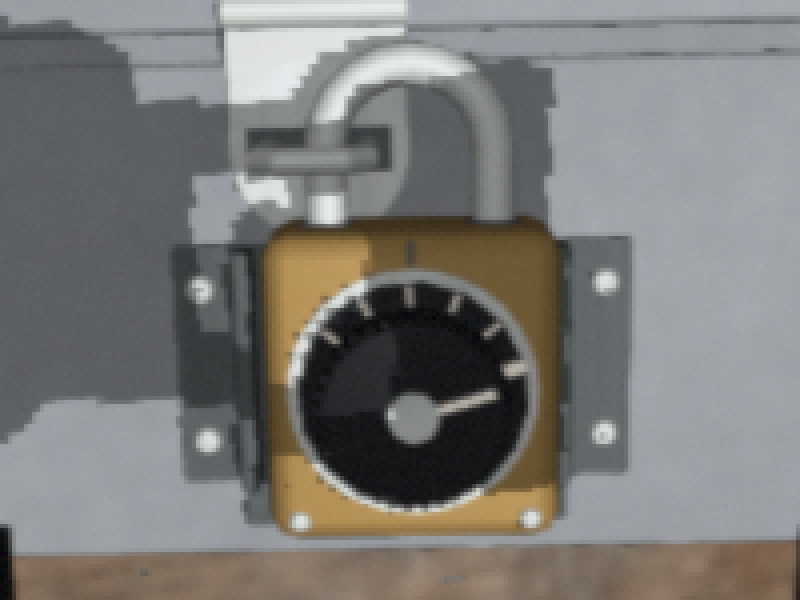

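Tick 3 is on the index: index at (411,252), tick 3 at (409,296), ticks 2 and 1 at (456,303) and (491,330), broad zero at (513,369). The lock now sits at (544.1,-238.7). Next I grip the case sides.

```bash
python3 -m inch '[0,0,0,0.001,0.002,0.045,-1,0,0,0,0,0,0.045,-1,0,0,0,0,0,0.04,-1,0,0,0,0,0,0.0235,-1,0,0,0,0,0,0,-1,0,0,0,0,0,0,-1]';  python3 -m inch '[0,0,0,0,0,0,1,0,0,0,0,0,0,1,0,0,0,0,0,0,1,0,0,0,0,0,0,1,0,0,0,0,0,0,1,0,0,0,0,0,0,1,0,0,0,0,0,0,1,0,0,0,0,0,0,1]'; python3 -c "from h import *; st()"
```

```text
time: 10.27
tool_pos: [543.5, -238.3, 114.0]
tcp_rot: [-3.14, 0.002, -0.137]
contact_force: [0.4, -0.8, 0.2]
grip_width: 91.8
finger_force: 0.0
time: 10.93
tool_pos: [544.1, -238.6, 115.4]
tcp_rot: [3.141, -0.001, -0.139]
contact_force: [-1.1, 1.0, 4.0]
grip_width: 55.7
finger_force: 30.0
10.93 [ 544.1 -238.6  115.4] [ 3.141e+00 -1.000e-03 -1.390e-01] F [-1.1  1.   4. ] M [0.06 0.34 0.  ] w 55.7 ff 30.0 q6 [-0.54  0.58  1.49  0.    1.07  1.17]
```

```bash
python3 -m inch '[0,0,0,-0.005,0,0,1,0,0,0,-0.005,0,0,1,0,0,0,-0.005,0,0,1,0,0,0,0,0,0,1]'>/dev/null; python3 -c "from h import *; st()"; python3 -m inch '[0,0,0,-0.005,0,0,1,0,0,0,-0.005,0,0,1,0,0,0,0,0,0,1]'>/dev/null; python3 -c "from h import *; st()"; python3 -m inch '[0,0,0,-0.005,0,0,1,0,0,0,0,0,0,1]'>/dev/null; python3 -c "from h import *; st()"
```

```text
11.27 [ 532.4 -236.7  115.4] [-3.142e+00 -2.000e-03 -1.390e-01] F [3.3 1.5 3.2] M [ 0.19 -0.48  0.17] w 55.8 ff 30.0 q6 [-0.55  0.56  1.53  0.    1.05  1.16]
11.52 [ 524.6 -235.6  115.4] [-3.142e+00 -2.000e-03 -1.390e-01] F [4.1 1.7 3.8] M [ 0.2  -0.5   0.06] w 55.8 ff 30.0 q6 [-0.56  0.55  1.55  0.    1.04  1.15]
11.68 [ 520.8 -235.1  115.4] [ 3.141e+00 -2.000e-03 -1.390e-01] F [4.9 1.1 2.8] M [ 0.23 -0.57  0.12] w 55.7 ff 30.0 q6 [-0.56  0.55  1.56  0.    1.03  1.15]
```

It moves with only 3–5 N, so the lock is open and the shackle is sliding. Continuing in small steps to the end of travel.

```bash
for i in 1; do python3 -m inch '[0,0,0,-0.003,0,0,1,0,0,0,0,0,0,1]'>/dev/null; python3 -c "from h import *; st()"; python3 -m inch '[0,0,0,-0.002,0,0,1,0,0,0,0,0,0,1]'>/dev/null; python3 -c "from h import *; st()"; python3 -m inch '[0,0,0,-0.002,0,0,1,0,0,0,0,0,0,1]'>/dev/null; python3 -c "from h import *; st()";  python3 -m inch '[0,0,0,-0.002,0,0,1,0,0,0,0,0,0,1]'>/dev/null; python3 -c "from h import *; st()"; done
```

```text
11.85 [ 518.6 -234.9  115.4] [ 3.141e+00 -3.000e-03 -1.390e-01] F [6.1 0.9 2.6] M [ 0.21 -0.69  0.14] w 56.0 ff 30.0 q6 [-0.56  0.54  1.57  0.    1.03  1.15]
12.02 [ 517.2 -234.7  115.4] [ 3.141e+00 -3.000e-03 -1.390e-01] F [6.2 0.1 2.5] M [ 0.2  -0.77  0.1 ] w 55.6 ff 30.0 q6 [-0.56  0.54  1.57  0.    1.03  1.15]
12.18 [ 515.6 -234.5  115.4] [ 3.141e+00 -3.000e-03 -1.390e-01] F [6.8 1.2 2.2] M [ 0.18 -0.81  0.08] w 56.2 ff 30.0 q6 [-0.56  0.54  1.57  0.    1.03  1.15]
12.35 [ 514.6 -234.2  115.4] [ 3.141 -0.004 -0.139] F [8.  1.6 1.2] M [ 0.23 -1.14  0.27] w 55.5 ff 30.0 q6 [-0.56  0.53  1.58  0.    1.02  1.15]
```

```bash
python3 -m inch '[0,0,0,-0.002,0,0,1,0,0,0,0,0,0,1]'>/dev/null; python3 -c "from h import *; st()"; python3 -m inch '[0,0,0,-0.002,0,0,1,0,0,0,0,0,0,1]'>/dev/null; python3 -c "from h import *; st()"; python3 - <<'E'
from meas import *
w=capture("wrist"); np.savez("w3.npz",**w); o=get_obs()
u,v=map(int,proj(w,(515,-234.5,130)));print(u,v)
meas(w,(u-70,v-85,u+70,v+70))
v0=max(0,v-150)
cv2.imwrite("pics/w3c.png",cv2.resize(w["image"][v0:v0+225,u-150:u+150],(800,600),interpolation=3)[:,:,::-1])
E
```

```text
12.52 [ 514.1 -234.   115.4] [ 3.141 -0.007 -0.139] F [11.9  1.  -2. ] M [ 0.33 -1.9   0.26] w 55.7 ff 30.0 q6 [-0.56  0.53  1.58  0.    1.02  1.14]
12.68 [ 513.6 -233.7  115.4] [ 3.142 -0.009 -0.139] F [17.2  3.5 -4.7] M [ 0.52 -2.61  0.36] w 56.0 ff 30.0 q6 [-0.56  0.53  1.59  0.    1.02  1.14]
324 315
case ((534.2000732421875, -236.84170532226562), (53.64983367919922, 27.775325775146484), 82.06226348876953)
dial ((522.1500244140625, -235.29998779296875), 21.265615463256836) ell ((528.7928466796875, -236.1516571044922), (18.6449031829834, 43.423439025878906), 171.89349365234375)
```

View pics/w3c.png

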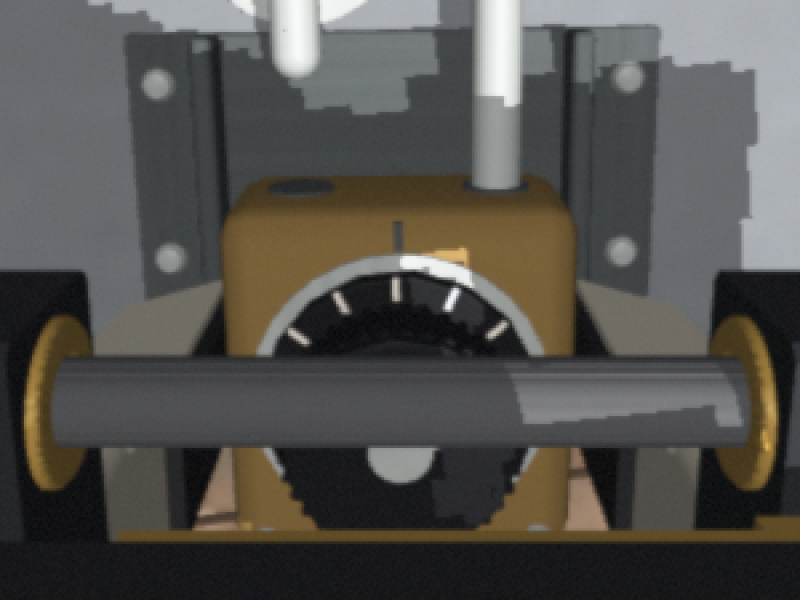

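The shackle is fully open: force rose to 17 N at the end of travel, the short tip at (297,70) stands clear of its hole at (300,187), and tick 3 is still on the index at (396,288). Now sliding +x by 38.4 mm commanded (30.9 mm drawn, plus about 4 mm of wind-up, minus to a staple at 39).

```bash
python3 -m inch '[0,0,0,0.006,0,0,1,0,0,0,0.006,0,0,1,0,0,0,0.006,0,0,1,0,0,0,0.006,0,0,1,0,0,0,0.006,0,0,1,0,0,0,0.006,0,0,1,0,0,0,0,0,0,1]'>/dev/null; python3 -c "from h import *; st()"; python3 -m inch '[0,0,0,0.006,0,0,1,0,0,0,0.006,0,0,1,0,0,0,0,0,0,1,0,0,0,0,0,0,1]'>/dev/null; python3 - <<'E'
from meas import *
o=st(); w=capture("wrist"); np.savez("w4.npz",**w)
cv2.imwrite("pics/w4c.png",cv2.resize(w["image"][120:345,174:474],(800,600),interpolation=3)[:,:,::-1])
E
```

```text
13.32 [ 537.4 -237.8  115.4] [ 3.142e+00  3.000e-03 -1.390e-01] F [-2.9  1.1  7.6] M [ 0.11  0.58 -0.01] w 56.0 ff 30.0 q6 [-0.55  0.57  1.51 -0.    1.06  1.16]
13.65 [ 546.6 -239.   115.4] [-3.141e+00  3.000e-03 -1.390e-01] F [-3.8  0.9  7.8] M [ 0.19  0.68 -0.03] w 55.8 ff 30.0 q6 [-0.54  0.59  1.48 -0.    1.08  1.17]
```

View pics/w4c.png

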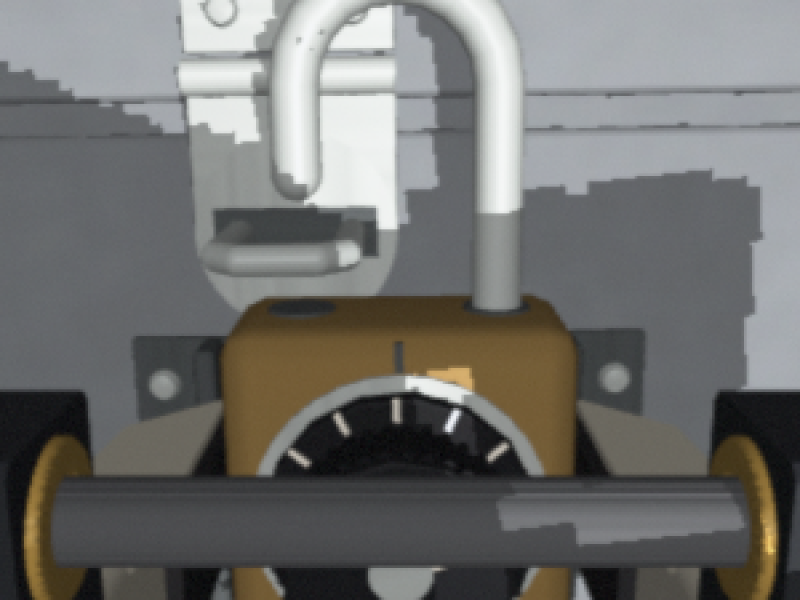

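The staple arch at (285,255) stands between the short tip at (297,198) and the case front at (300,307). A numeric check of the gap before lifting:

```bash
python3 - <<'E'
from h import *
w=dict(np.load("w4.npz")); o=get_obs()["tool_pos"][:2]; a=np.array([np.cos(.139),-np.sin(.139)]); b=np.array([-a[1],a[0]])
for n,p,z in(("staple top",(285,255),121.5),("tip",(297,198),107.5),("hole",(302,307),107.5)):
    q=onz(w,174+p[0]/2.667,120+p[1]/2.667,z)[:2]-o; print(n,(q@a).round(1),(q@b).round(1))
E
```

```text
staple top 40.5 16.6
tip 47.1 16.1
hole 29.2 15.8
```

```bash
python3 -m inch '[0,0,0,0.002,0,0,1,0,0,0,0,0,0,1,0,0,0,0,0,-0.006,1,0,0,0,0,0,-0.006,1,0,0,0,0,0,-0.006,1,0,0,0,0,0,-0.006,1,0,0,0,0,0,0,1]'>/dev/null; python3 -c "from h import *; st()"; python3 -m inch '[0,0,0,0,0,-0.01,1,0,0,0,0,0,-0.01,1,0,0,0,0,0,-0.015,1,0,0,0,0,0,0,1]'>/dev/null; python3 -c "from h import *; st()"
```

```text
14.28 [ 549.8 -239.5  134.9] [ 3.141e+00 -1.000e-03 -1.390e-01] F [ 0.6 -0.6 -5.5] M [-0.03  0.2  -0.02] w 56.0 ff 30.0 q6 [-0.54  0.57  1.45  0.    1.12  1.17]
14.62 [ 550.8 -240.   165. ] [ 3.14  -0.004 -0.139] F [ 0.4 -0.6 -3.9] M [-0.06  0.09 -0.03] w 55.6 ff 30.0 q6 [-0.54  0.54  1.42  0.    1.18  1.17]
```

Lifting freely, with only the lock's weight on the wrist. Going up to about +120 mm.

```bash
python3 -m inch '[0,0,0,0,0,-0.025,1,0,0,0,0,0,-0.025,1,0,0,0,0,0,-0.025,1,0,0,0,0,0,-0.012,1,0,0,0,0,0,0,1,0,0,0,0,0,0,1,0,0,0,0,0,0,1,0,0,0,0,0,0,1]'>/dev/null; python3 - <<'E'
from h import *
st(); s=capture("side"); w=capture("wrist")
cv2.imwrite("pics/end.png",np.hstack([cv2.resize(s["image"][120:345,210:450],(400,375)),cv2.resize(w["image"],(400,375))])[:,:,::-1])
E
```

```text
15.28 [ 548.9 -239.   230. ] [-3.14e+00  3.00e-03 -1.39e-01] F [-0.5 -0.2 -3.8] M [-0.    0.31 -0.01] w 55.8 ff 30.0 q6 [-0.54  0.49  1.32  0.    1.34  1.17]
```

View pics/end.png

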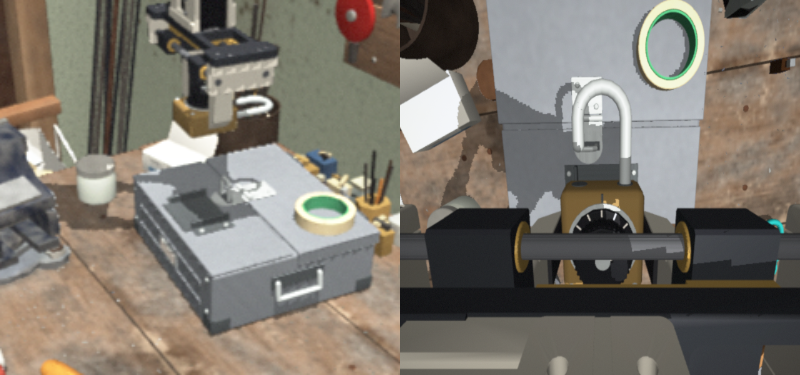

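The left half shows the lock held level above the chest at (205,115) with the shackle open, and the staple free below at (232,185). In the right half the tape ring and the other things are in place. It is at +114.6 mm, so I trim up 5–6 mm and hand in.

```bash
python3 -m inch '[0,0,0,0,0,-0.005,1,0,0,0,0,0,-0.002,1,0,0,0,0,0,0,1,0,0,0,0,0,0,1,0,0,0,0,0,0,1,0,0,0,0,0,0,1]'>/dev/null; python3 -c "
from h import *
st(); print(close_job())"
```

```text
15.88 [ 549.5 -239.3  237.2] [-3.141  0.    -0.139] F [ 0.8  0.3 -5. ] M [-0.07  0.25  0.03] w 56.0 ff 30.0 q6 [-0.54  0.48  1.31  0.    1.35  1.17]
the job is handed in; nothing more can be done
None
```

I handed the job in after 15.9 s: the dial was cleared to zero and set on the third notch, the shackle was drawn fully open and unhooked, and the arm is holding the padlock level, dial up, about 12 cm above where it lay; the job returned no verdict.

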